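# Push the brewing scale home into its corner fence

### The arm

A 7-joint arm with a two-finger parallel gripper is mounted at the origin on a cart in front of the work surface, level with it; the furniture and walls round the work are solid. World frame = base frame: x ahead of the robot, y to its left, z up, the work surface at z = 0. Lengths are in m, angles in rad, forces in N, time in s.
With the tool pointing down it reaches from about 0.4 to 0.75 m from the base axis. Payload 19.5 kg.
Tool frame: the origin (TCP) lies on the centre line of the jaws, within the pads' length; the fingertips stand 25 mm ahead of it and the grasp point (between the pads) lies 6 mm ahead of it (manip.tcp_to_tips is the z of the fingertips in the tool frame, in m); z points along the fingers, y is the direction in which the jaws open and shut (so a half turn about z gives the same grasp; the last joint's range is limited). The gripper opens to 85 mm and grips with 20 to 120 N. Pads are 22 mm wide; open, the fingers measure 114 mm over their backs; the gripper's body (76 mm by 85 mm) begins 54 mm behind the grasp point. The pads swing forward as they close: fully open they stand 13 mm farther back than shut.
Start: joints at [-1.377, 0.707, -0.028, 1.485, 0.022, 0.951, -0.075], TCP at [0.134, 0.559, 0.226] pointing down, gripper open.
Joint ranges: [-2.71, 2.71], [-0.32, 2.16], [-1.57, 1.52], [0, 2.45], [-1.46, 4.6], [0, 2.02], [-2.83, 2.83]. Speed limits (rad/s): [1.89, 1.89, 2.57, 2.57, 3.01, 3.01, 3.01].

### API

Orientations are given as a unit quaternion [w, x, y, z].
In Python, from rig import manip gives the robot as it stands. The module is installed in compiled form; this text tells all that it offers.
- The arm moves only by the tool apply_moves, never from a script. Its argument "commands" is a list of rows, each a list of 3 entries, a list of its own where there are three numbers: the turn, a rotation vector about the tool's x, y, z in rad, then the shift along the tool's x, y, z in m, then the opening, from 0 (shut) to 1 (fully open). In form: [[[ax, ay, az], [x, y, z], grip], ...]. A call has 1 to 10 rows; each row shifts and turns the commanded pose from where the row before left it, along the tool's axes as they then stand; what a row does not reach is not made up. A row lasts 1/8 s, in which the tool goes at most 62.5 mm and 10.7 degrees, less where a joint would pass 70% of its speed; a pose out of reach is approached as far as the arm can. A call is refused whole if a number of a shift passes 0.0625 or a number of a turn 0.188, either way. A call with a gripper value outside its range is refused whole. The fingers move at their own pace and stop on an object; the grip force is fixed at half the most. Time passes only in rows, so rows that do not move let the fingers close. It gives the time, the measured TCP pose, the force and the opening at its end, in the units of the state.
- manip.observe(): the state, without advancing time (a new reading comes with each control period).
- manip.capture(name): name is "scene" or "side" or "wrist"; returns the picture (420x560x3 uint8, red, green, blue); there is no depth.
- manip.calibration(name): a dict with "fov_y" (degrees; the focal length in pixels is half the picture's height over the tangent of half this angle, whatever the lens; pixels are square), "cx", "cy" (the principal point, pixels), "R" (3x3) and "t" (3): a world point X has camera coordinates R X + t. Camera axes: x right, y down, z forward; pixel columns grow to the right and rows downward; lengths in m; the calibration is good to about 2 mm. The wrist camera is an equidistant fisheye: a pixel r from the principal point sees the ray r / f radians off the axis. A picture is of the moment at which its call begins: read the wrist's pose just before it. calibration takes no time and is no camera call; for the wrist camera it gives the pose at the moment of the call.
- manip.job_done(): hands the job in, once; it reports no verdict.
The state is a dict: "time_s": time; "q": joint angles; "joint_vel": joint speeds; "tau": joint torques, N m; "position": TCP position; "tool_rot": TCP orientation; "ft_force": force on the tool from outside, world axes, zero at the start; "wrist_torque": the same for the moment, N m; "gripper_width": finger opening in m.
Only numpy, scipy, OpenCV 4.12 (cv2) and the standard library are available. Lean on these libraries where they do the work, as an engineer would, in place of code of your own. Each camera call takes 0.05 s, during which the arm holds its last target. There are 200 camera calls.

### The job

Push the flat brewing scale across the counter into the corner of the low wooden fence, so that its back edge lies flush against the long rail and its side is hard up against the short end stop, wherever the stop is. Only push it with the fingers: it must stay flat on the counter and never be pinched up, lifted or tipped. Leave everything else on the counter standing where it is, and finish with the hand clear.

Things in the scene. Friction and masses are not known exactly. Their poses are not given: they have to be found in the camera images.
- scale: loose flat rectangular black brewing scale with a display along one end, 130 mm along its x axis, 105 mm along its y axis, flat top 18 mm above the counter, 0.34 to 0.6 kg, sliding with a few newtons. Origin at the centre of its underside (2 mm below the counter's top); z is up. Its back edge is the 105 mm edge at its +x, away from the robot; at the start it is turned by up to 0.4 rad from square with the rail.
- rail: fixed straight wooden bar lying along its y axis, 460 mm long, 22 mm wide (x), 22 mm high. Origin at the centre of its underside; its -x face, 11 mm from the origin, is turned to the robot and is the one the scale's back edge goes against. The bar as a whole may be turned by up to 0.15 rad.
- end_stop: fixed short wooden bar, the end stop, square to the rail and reaching from its face toward the robot, 120 mm long (x), 22 mm wide (y), 22 mm high, same turn as the rail. Origin at the centre of its underside. It stands 219 mm from the rail's centre, at the rail's left (+y) or right (-y) end. The scale goes against the face that looks to the rail's middle, 11 mm from the origin.
- end_cup: bystander: loose lidded dessert cup, 86 mm across and 90 mm high, in front of that end of the rail which has no stop, 219 mm from the rail's centre. Origin at the centre of its underside.
- tamper: bystander: loose coffee tamper with a dark handle, 58 mm across, 94 mm high, standing nearer the robot than the fence, to one side. Origin at the centre of its underside.
- near_cup: bystander: loose lidded dessert cup, 86 mm across and 90 mm high, standing nearer the robot than the fence, on the other side from the tamper. Origin at the centre of its underside.
- order_pad: bystander: loose white order pad, 142 x 92 x 16 mm, flat on the counter far to the left. Origin at the centre of its underside.
- cups: bystander: two stacked white porcelain cups, 82 mm across, 89 mm high, far to the right. Origin at the centre of its underside.
- sleeves: bystander: nested brown cup sleeves, 68 mm across, 114 mm high, far to the right. Origin at the centre of its underside.
Mind the look-alikes: they are no part of the job. Leave any blue look-alike of the scale alone.

How it is judged:
At the end, for the whole second after the job is handed in: The scale lies flat and still in the corner: its back edge within 4 mm of the rail's face, its side within 4 mm of the end stop's inner face, square with the rail within 2 degrees (x of scale in the frame of rail between -0.08 and -0.071 m and y of scale in the frame of end_stop between -0.0675 and 0.0675 m and y of scale in the frame of rail between -0.165 and 0.165 m and angle between the x axis of scale and the x axis of rail, either way round below 0.035 rad and height (world z) of scale below 0.002 m and angle between scale's own z axis and vertical below 0.03 rad and linear speed of scale below 0.005 m/s and angular speed of scale below 0.05 rad/s); the robot touches nothing.
It fails at once if the scale is lifted or carried (height (world z) of scale above 0.006 m).
It fails at once if the scale is tipped (angle between scale's own z axis and vertical above 0.12 rad).
It fails at once if another thing on the counter is shifted by more than 15 mm or tipped over (distance of any of end_cup, tamper, near_cup, order_pad, cups, sleeves from where it was at the start of the episode above 0.015 m or angle between any of end_cup, tamper, near_cup, order_pad, cups, sleeves's own z axis and vertical above 0.3 rad).
It also fails if it takes over 64 s, if anything falls off the work surface, if the arm or the gripper's body presses on something with over 40 N, if the wrist force passes 120 N, or if a joint passes its speed limit or range.

## Working session

There is one attempt and no reset: what is moved stays moved. The work goes in short steps, Python scripts to look and compute and a tool call to move; the robot and the scene stay as the last step left them, time stands still between calls to the robot, and variables do not carry over. Pictures are saved under pics/ and viewed, about 8 in all and at most 12, crops included, and the job is handed in when it is done.

Besides the shell and the picture viewer there is one more tool, called after "Request:" by a JSON object that holds its "api" and its "payload", one argument or row to a line. apply_moves: Moves the arm, as the interface text tells. Its arguments: {"type":"object","properties":{"commands":{"type":"array","items":{"type":"array"}}},"required":["commands"]}

```bash
mkdir -p pics
python3 - <<'E'
from rig import manip
import cv2,numpy as np
s=manip.observe();print({k:np.round(v,3).tolist() for k,v in s.items()})
for n in("scene","side"):
    im=manip.capture(n);cv2.imwrite(f"pics/{n}0.png",im[:,:,::-1]);c=manip.calibration(n);print(n,c)
E
```

```text
{'time_s': 0.0, 'q': [-1.377, 0.707, -0.028, 1.485, 0.022, 0.951, -0.075], 'joint_vel': [0.0, -0.0, -0.001, 0.0, 0.001, 0.002, 0.001], 'tau': [-0.001, -88.323, 1.235, -23.616, 0.017, 0.007, 0.0], 'position': [0.134, 0.559, 0.226], 'tool_rot': [-0.0, 0.118, 0.993, -0.001], 'ft_force': [0.171, 0.382, -1.021], 'wrist_torque': [-0.004, -0.013, -0.036], 'gripper_width': 0.085}
scene {'fov_y': 48.979196296038864, 'cx': 284.74600130367395, 'cy': 209.10146423069745, 'R': array([[ 0.86841419, -0.49541991, -0.02039378],
       [-0.21851585, -0.34546485, -0.91263622],
       [ 0.44509282,  0.7970026 , -0.40826368]]), 't': array([-0.45319794,  0.17212846,  1.05229339])}
side {'fov_y': 45.94322832753172, 'cx': 274.89457870858234, 'cy': 206.89442786686573, 'R': array([[ 0.9975268 , -0.06837504, -0.01628291],
       [-0.04138449, -0.3841085 , -0.92236001],
       [ 0.056812  ,  0.92075269, -0.38598819]]), 't': array([-0.52366087,  0.06667931,  1.57697882])}
```

View pics/scene0.png

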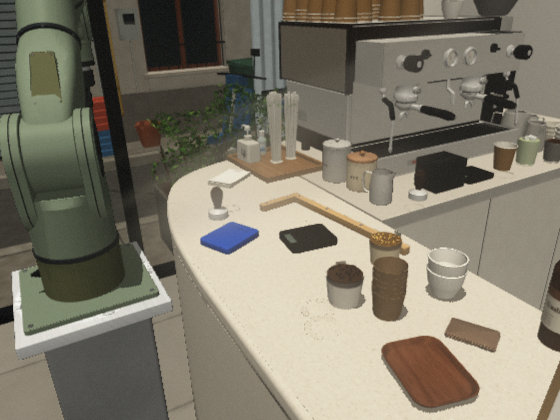

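View pics/side0.png

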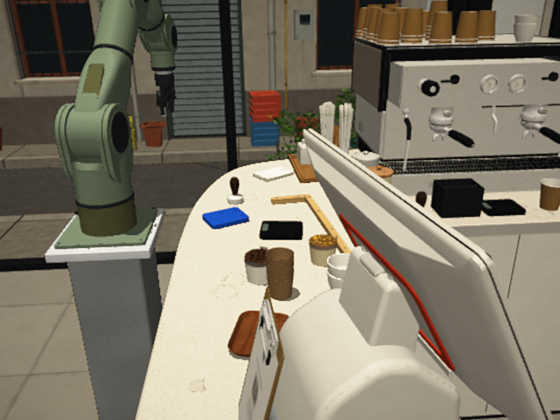

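The scene view shows the fence with its L at (295,195), so the stop is at the left (+y) end. There are three scale-like things: the black one at (308,238), the blue one at (230,237) and a black pad on the back counter at (478,175). The black one at (308,238) fits: it is on the counter in front of the rail and has a display at one end. I'll measure it and confirm in a crop.

```bash
cat > h.py <<'E'
from rig import manip
import cv2,numpy as np
def ray(n,uv,z,cal=None):
    c=cal or manip.calibration(n);uv=np.atleast_2d(uv).astype(float)
    f=210/np.tan(np.radians(c['fov_y'])/2)
    d=np.c_[(uv[:,0]-c['cx'])/f,(uv[:,1]-c['cy'])/f]
    if n=='wrist':
        r=np.linalg.norm(d,axis=1)+1e-9
        d=np.c_[d*(np.sin(r)/r)[:,None],np.cos(r)]
    else: d=np.c_[d,np.ones(len(d))]
    R,t=np.array(c['R']),np.array(c['t']);o=-R.T@t;w=d@R
    return o+w*((z-o[2])/w[:,2])[:,None]
def blobs(mask,amin=80):
    cs,_=cv2.findContours(mask.astype(np.uint8),cv2.RETR_EXTERNAL,cv2.CHAIN_APPROX_NONE)
    return [c[:,0] for c in cs if cv2.contourArea(c)>amin]
E
python3 - <<'E'
from h import *
for n in("scene","side"):
    im=cv2.imread(f"pics/{n}0.png");hsv=cv2.cvtColor(im,cv2.COLOR_BGR2HSV)
    H,S,V=cv2.split(hsv)
    for nm,m,z in(("black",(V<75),.018),("blue",(H>105)&(H<130)&(S>130)&(V>60),.018),("wood",(H>8)&(H<28)&(S>90)&(V>110),.022)):
        for c in blobs(m):
            p=ray(n,c,z);k=p.mean(0)
            if .2<k[0]<.9 and abs(k[1])<.6 and len(c)<400:
                r=cv2.minAreaRect((p[:,:2]*1000).astype(np.float32));print(n,nm,c.mean(0).round(),np.round(r[0]),np.round(r[1]),round(r[2],1))
im=cv2.imread("pics/scene0.png")[150:320,180:450];cv2.imwrite("pics/crop1.png",cv2.resize(im,None,fx=2.9,fy=2.9,interpolation=cv2.INTER_CUBIC))
E
```

```text
scene black [352. 272.] [ 527. -300.] [67. 34.] 53.5
scene black [556. 280.] [ 890. -543.] [174.  20.] 31.9
scene black [308. 238.] [ 534. -100.] [124. 134.] 82.3
scene blue [228. 238.] [365.  21.] [128.  97.] 24.5
scene wood [467. 335.] [ 570. -580.] [40. 61.] 24.7
scene wood [390. 264.] [ 619. -324.] [77. 37.] 49.3
scene wood [351. 223.] [666. -66.] [ 79. 472.] 10.8
scene wood [275. 163.] [770. 496.] [262. 354.] 2.5
side black [258. 257.] [ 456. -275.] [96. 61.] 89.9
side black [154. 290.] [ 187. -408.] [ 92. 447.] 0.1
side black [281. 230.] [ 537. -107.] [127. 127.] 84.0
side black [234. 186.] [392. 296.] [ 31. 177.] 0.9
side blue [225. 217.] [366.   5.] [131. 126.] 23.9
side wood [279. 320.] [ 501. -574.] [33. 80.] 4.7
side wood [314. 220.] [616. -64.] [144. 456.] 7.3
side wood [304. 170.] [675. 485.] [ 78. 372.] 2.4
```

View pics/crop1.png

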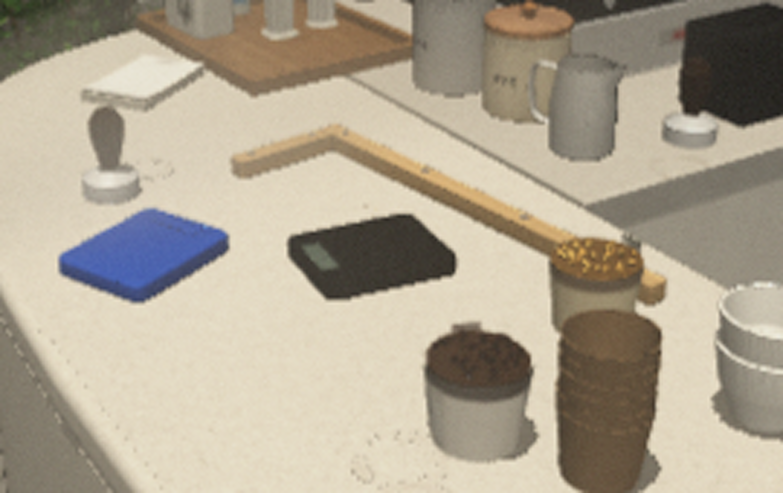

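The crop confirms the black scale at crop (372,255), with its display at the near-left end. The blue one is at crop (145,253), and the tamper stands to its left. The cups are at crop (478,395) and (597,285), and the rail corner is at crop (340,130). I'll move the hand overhead for a wrist view.

Request:
{"api": "apply_moves", "payload": {
  "commands": [
    [[0,0,0],[-0.025,-0.025,-0.012],1],
    [[0,0,0],[-0.036,-0.036,-0.012],1],
    [[0,0,0],[-0.036,-0.036,-0.012],1],
    [[0,0,0],[-0.036,-0.036,-0.012],1],
    [[0,0,0],[-0.036,-0.036,-0.012],1],
    [[0,0,0],[-0.036,-0.036,-0.012],1],
    [[0,0,0],[-0.036,-0.036,-0.012],1],
    [[0,0,0],[-0.036,-0.036,0],1],
    [[0,0,0],[-0.036,-0.036,0],1],
    [[0,0,0],[-0.036,-0.036,0],1]
  ]
}}

```text
time_s: 1.35
position: [0.3927, 0.1367, 0.31]
tool_rot: [-0.0, 0.118, 0.993, -0.0]
ft_force: [0.3, 0.5, 0.0]
gripper_width: 0.0856
```

Request:
{"api": "apply_moves", "payload": {
  "commands": [
    [[0,0,0],[-0.036,-0.036,0],0.6],
    [[0,0,0],[-0.036,-0.036,0],0.6],
    [[0,0,0],[-0.036,-0.036,0],0.6],
    [[0,0,0],[-0.02,-0.02,0],0.6],
    [[0,0,0],[0,0,0],0.6]
  ]
}}

```text
time_s: 1.98
position: [0.487, -0.0179, 0.3095]
tool_rot: [-0.0, 0.119, 0.993, -0.0]
ft_force: [0.2, 0.8, -0.3]
gripper_width: 0.0511
```

Run:
```python
from h import *
s=manip.observe();print({k:np.round(s[k],3).tolist() for k in('time_s','position','tool_rot','ft_force')})
c=manip.calibration('wrist');im=manip.capture('wrist');cv2.imwrite("pics/w1.png",im[:,:,::-1])
import pickle;pickle.dump(c,open('w1.pkl','wb'));print(c)
```

```text
{'time_s': 1.975, 'position': [0.487, -0.018, 0.309], 'tool_rot': [-0.0, 0.119, 0.993, -0.0], 'ft_force': [0.177, 0.799, -0.26]}
{'fov_y': 65.70646984690485, 'cx': 279.29571503568536, 'cy': 211.07092586588035, 'R': array([[ 0.23552439,  0.97186749, -0.00135945],
       [ 0.91843714, -0.22211812,  0.32731753],
       [ 0.31780731, -0.07833984, -0.94491343]]), 't': array([-0.09758843, -0.52151691,  0.3032002 ])}
```

View pics/w1.png

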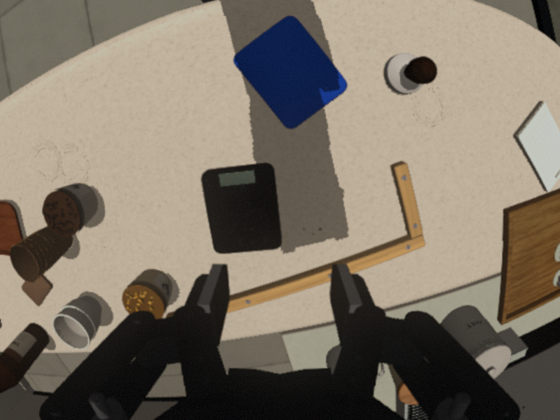

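The wrist view shows the scale at (242,208), the stop at (408,200), the rail corner at (420,240), the blue look-alike at (290,72) and the tamper at (405,72). The near cup is at (70,208) and the end cup at (147,295).

```bash
cat >> h.py <<'E'
def measure(im,c,lo=(0,0),hi=(560,420)):
    H,S,V=cv2.split(cv2.cvtColor(im,cv2.COLOR_BGR2HSV))
    m=(V<70);out={}
    return H,S,V
def fit(p):
    vx,vy,x,y=cv2.fitLine(p[:,:2].astype(np.float32),cv2.DIST_HUBER,0,.001,.001).ravel();return np.array([x,y]),np.array([vx,vy])
E
python3 - <<'E'
from h import *
import pickle;c=pickle.load(open('w1.pkl','rb'));print('cam',(-c['R'].T@c['t']).round(3))
im=cv2.imread('pics/w1.png');H,S,V=cv2.split(cv2.cvtColor(im,cv2.COLOR_BGR2HSV))
for b in blobs(V<70,1000):
    k=b.mean(0)
    if abs(k[0]-242)<30 and abs(k[1]-208)<30:
        r=cv2.minAreaRect((ray('wrist',b,.018,c)[:,:2]*1000).astype(np.float32));print('scale',k,r,cv2.boxPoints(r).round())
wood=(H>8)&(H<26)&(S>90)&(V>120)
# rail upper edge (facing robot) col by col
P=[];Q=[]
for u in range(240,385,3):
    a=135+0
    rows=[v for v in range(235,320) if wood[v,u]]
    if rows: P.append((u,min(rows)-.5)); Q.append((u,max(rows)+.5))
E=[]
for v in range(178,225,2):
    cols=[u for u in range(380,430) if wood[v,u]]
    if cols:E.append((min(cols)-.5,v))
for nm,p in(('railnear',P),('railfar',Q),('stopinner',E)):
    for z in(.022,0):
        o,d=fit(ray('wrist',p,z,c));print(nm,z,o.round(4),d.round(4),np.degrees(np.arctan2(d[1],d[0])).round(2))
for nm,uv,z in(('corner in',(410,240),.022),('tamperbase',(400,75),.015),('nearcup top',(62,211),.09),('endcup top',(143,299),.09),('endcup bot edge',(172,290),0),('nearcup base edge',(97,203),0)):print(nm,ray('wrist',uv,z,c).round(3))
E
```

```text
cam [0.406 0.003 0.457]
scale [242.95833333 207.73611111] ((538.8822631835938, -84.96031188964844), (104.0893783569336, 130.3247833251953), 82.22181701660156) [[ 467. -128.]
 [ 596. -145.]
 [ 610.  -42.]
 [ 481.  -25.]]
railnear 0.022 [ 0.6658 -0.0179] [ 0.1295 -0.9916] -82.56
railnear 0 [ 0.6789 -0.0189] [ 0.1295 -0.9916] -82.56
railfar 0.022 [ 0.6918 -0.0548] [ 0.1273 -0.9919] -82.69
railfar 0 [ 0.7062 -0.0577] [ 0.1273 -0.9919] -82.69
stopinner 0.022 [0.5755 0.1459] [0.9915 0.1302] 7.48
stopinner 0 [0.584  0.1532] [0.9915 0.1302] 7.48
corner in [[0.646 0.153 0.022]]
tamperbase [[0.4   0.176 0.015]]
nearcup top [[ 0.457 -0.326  0.09 ]]
endcup top [[ 0.614 -0.252  0.09 ]]
endcup bot edge [[ 0.656 -0.25  -0.   ]]
nearcup base edge [[ 0.475 -0.324  0.   ]]
```

Request:
{"api": "apply_moves", "payload": {
  "commands": [
    [[0,0,0.172],[0,0,0],0.6],
    [[0,0,0.172],[0,0,0],0.6],
    [[0,0,0.172],[0,0,0],0.6],
    [[0,0,0.172],[0,0,0],0.6],
    [[0,0,0.172],[0,0,0],0.6],
    [[0,0,0.172],[0,0,0],0.6],
    [[0,0,0.172],[0,0,0],0.6],
    [[0,0,0],[0,0,0],0.6]
  ]
}}

```text
time_s: 3.02
position: [0.4864, -0.0151, 0.31]
tool_rot: [-0.0, 0.658, 0.753, -0.0]
ft_force: [-0.3, -0.0, 0.5]
gripper_width: 0.0509
```

```bash
cat >> h.py <<'E'
A=np.array([[.9916,.1295],[-.1295,.9916]]) # world xy -> rail (u,v)
def tcp():
    from scipy.spatial.transform import Rotation as Ro
    s=manip.observe();R=Ro.from_quat(np.roll(s['tool_rot'],-1)).as_matrix()
    print('t',s['time_s'],'uv',(A@np.array(s['position'])[:2]).round(4),'z',round(s['position'][2],4),'toolx,y in uv',(A@R[:2,0]).round(3),(A@R[:2,1]).round(3),'toolz',R[:,2].round(3),'F uv',(A@np.array(s['ft_force'])[:2]).round(1),round(s['ft_force'][2],1),'w',round(float(s['gripper_width']),4))
E
python3 - <<'E'
from h import *
import pickle
tcp();print(manip.tcp_to_tips)
c=pickle.load(open('w1.pkl','rb'));im=cv2.imread('pics/w1.png');H,S,V=cv2.split(cv2.cvtColor(im,cv2.COLOR_BGR2HSV))
for b in blobs((H>105)&(H<130)&(S>130),1000):
    r=cv2.boxPoints(cv2.minAreaRect(ray('wrist',b,.018,c)[:,:2].astype(np.float32)));print('blue uv',(r@A.T).round(3))
E
```

```text
t 3.025 uv [ 0.4803 -0.0779] z 0.31 toolx,y in uv [-0.003  1.   ] [1.    0.003] toolz [-0.  0. -1.] F uv [-0.3  0. ] 0.5 w 0.0509
0.025
blue uv [[ 0.292  0.009]
 [ 0.321 -0.089]
 [ 0.443 -0.052]
 [ 0.413  0.046]]
```

Request:
{"api": "apply_moves", "payload": {
  "commands": [
    [[0,0,0],[-0.036,-0.03,0],0.6],
    [[0,0,0],[-0.036,-0.03,0],0.6],
    [[0,0,-0.1745],[0,0,0],0.6],
    [[0,0,-0.1745],[0,0,0],0.6],
    [[0,0,-0.1745],[0,0,0],0.6],
    [[0,0,-0.1745],[0,0,0],0.6],
    [[0,0,-0.1745],[0,0,0],0.6],
    [[0,0,-0.1745],[0,0,0],0.6],
    [[0,0,-0.1745],[0,0,0],0.6],
    [[0,0,-0.1745],[0,0,0],0.6]
  ]
}}

```text
time_s: 4.28
position: [0.4365, -0.0949, 0.3102]
tool_rot: [0.0, 0.016, 1.0, -0.0]
ft_force: [0.2, -0.1, 0.3]
gripper_width: 0.0513
```

Request:
{"api": "apply_moves", "payload": {
  "commands": [
    [[0,0,-0.1745],[0,0,0],0.6],
    [[0,0,0],[0,0,0.04],0.6],
    [[0,0,0],[0,0,0.04],0.6],
    [[0,0,0],[0,0,0.04],0.6],
    [[0,0,0],[0,0,0.04],0.6],
    [[0,0,0],[0,0,0],0.6],
    [[0,0,0],[0,0,0],0.6]
  ]
}}

```text
time_s: 5.15
position: [0.4371, -0.0952, 0.1514]
tool_rot: [0.001, -0.066, 0.998, -0.0]
ft_force: [0.1, 0.3, 0.3]
gripper_width: 0.0513
```

```bash
python3 -c "
from h import *;tcp()"
```

```text
t 5.15 uv [ 0.4211 -0.151 ] z 0.1514 toolx,y in uv [-1.    -0.003] [-0.003  1.   ] toolz [ 0.001 -0.    -1.   ] F uv [0.2 0.3] 0.3 w 0.0513
```

Request:
{"api": "apply_moves", "payload": {
  "commands": [
    [[0,0,0],[0,0,0.04],0.6],
    [[0,0,0],[0,0,0.04],0.6],
    [[0,0,0],[0,0,0.025],0.6],
    [[0,0,0],[0,0,0.015],0.6],
    [[0,0,0],[0,0,0],0.6],
    [[0,0,0],[-0.007,0,0],0.6],
    [[0,0,0],[-0.007,0,0],0.6],
    [[0,0,0],[-0.007,0,0],0.6]
  ]
}}

```text
time_s: 6.15
position: [0.4583, -0.0926, 0.0305]
tool_rot: [0.0, -0.065, 0.998, -0.0]
ft_force: [-0.1, -0.3, -0.1]
gripper_width: 0.0514
```

```bash
python3 -c "
from h import *;tcp()"
```

```text
t 6.15 uv [ 0.4425 -0.1512] z 0.0305 toolx,y in uv [-1.    -0.001] [-0.001  1.   ] toolz [ 0.001 -0.    -1.   ] F uv [-0.2 -0.3] -0.1 w 0.0514
```

Request:
{"api": "apply_moves", "payload": {
  "commands": [
    [[0,0,0],[-0.006,0,0],0.6],
    [[0,0,0],[-0.006,0,0],0.6],
    [[0,0,0],[-0.006,0,0],0.6],
    [[0,0,0],[-0.006,0,0],0.6],
    [[0,0,0],[-0.006,0,0],0.6],
    [[0,0,0],[-0.006,0,0],0.6]
  ]
}}

```text
time_s: 6.9
position: [0.4935, -0.0879, 0.03]
tool_rot: [-0.0, -0.065, 0.998, -0.0]
ft_force: [-0.1, 0.8, 0.1]
gripper_width: 0.051
```

```bash
cat >> h.py <<'E'
def scale(name):
    c=manip.calibration('wrist');im=manip.capture('wrist')[:,:,::-1].copy();cv2.imwrite(f'pics/{name}.png',im)
    V=cv2.cvtColor(im,cv2.COLOR_BGR2HSV)[:,:,2]
    for b in blobs(V<70,800):
        p=ray('wrist',b,.018,c)[:,:2]@A.T;r=cv2.minAreaRect((p*1000).astype(np.float32))
        if 90<min(r[1])<max(r[1])<150:print(b.mean(0).round(),'uv',np.round(r[0],1),'size',np.round(r[1],1),'ang',round(r[2],1))
E
python3 -c "
from h import *;tcp();scale('w2')"
```

```text
t 6.9 uv [ 0.478  -0.1511] z 0.03 toolx,y in uv [-1.    -0.001] [-0.001  1.   ] toolz [-0. -0. -1.] F uv [0.  0.8] 0.1 w 0.051
```

View pics/w2.png

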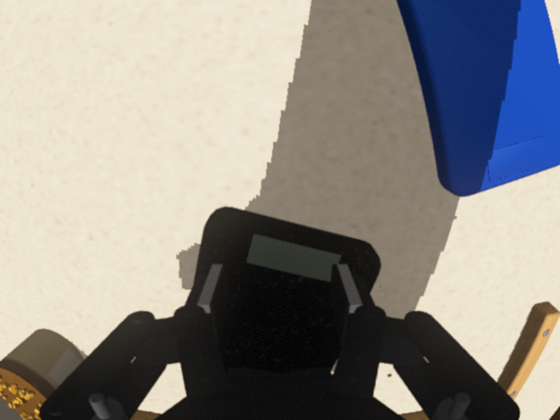

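This view shows the fingertips at (210,268) and (345,268) overlapping the scale, whose near corners are at (215,208) and (378,248). I'll check whether the scale moved or the tips are riding above it.

```bash
python3 -c "
from h import *
for z in(.018,): print('near corners uv',(ray('wrist',[(225,207),(203,222),(378,250),(366,240)],z)[:,:2]@A.T).round(4))
for z in(.005,.013,.018,.022,.03,.04): print(z,'tips uv',(ray('wrist',[(214,266),(342,266)],z)[:,:2]@A.T).round(4).tolist())
"
```

```text
near corners uv [[ 0.448  -0.179 ]
 [ 0.4564 -0.1915]
 [ 0.4732 -0.0951]
 [ 0.4669 -0.1029]]
0.005 tips uv [[0.4903, -0.1905], [0.4901, -0.1123]]
0.013 tips uv [[0.4859, -0.1887], [0.4857, -0.1141]]
0.018 tips uv [[0.4831, -0.1875], [0.4829, -0.1152]]
0.022 tips uv [[0.4809, -0.1866], [0.4807, -0.1161]]
0.03 tips uv [[0.4765, -0.1848], [0.4763, -0.1179]]
0.04 tips uv [[0.4709, -0.1825], [0.4707, -0.1201]]
```

The scale hasn't moved, so the part-open tips stand higher than nominal and passed over it. I'll back off, go lower and feel for the counter.

Request:
{"api": "apply_moves", "payload": {
  "commands": [
    [[0,0,0],[0.001,0,-0.005],0.6],
    [[0,0,0],[0.03,0,0],0.6],
    [[0,0,0],[0.03,0,0],0.6],
    [[0,0,0],[0,0,0.007],0.6],
    [[0,0,0],[0,0,0.003],0.6],
    [[0,0,0],[0,0,0.002],0.6],
    [[0,0,0],[0,0,0],0.6]
  ]
}}

```text
time_s: 7.82
position: [0.4328, -0.0958, 0.0229]
tool_rot: [-0.0, -0.065, 0.998, -0.0]
ft_force: [-0.3, -0.0, -0.7]
gripper_width: 0.0514
```

Request:
{"api": "apply_moves", "payload": {
  "commands": [
    [[0,0,0],[0,0,0.002],0.6],
    [[0,0,0],[0,0,0],0.6]
  ]
}}

```text
time_s: 8.07
position: [0.4327, -0.0959, 0.021]
tool_rot: [-0.0, -0.065, 0.998, -0.0]
ft_force: [-0.1, 0.2, -0.6]
gripper_width: 0.0513
```

Request:
{"api": "apply_moves", "payload": {
  "commands": [
    [[0,0,0],[0,0,0.002],0.6],
    [[0,0,0],[0,0,0],0.6]
  ]
}}

```text
time_s: 8.32
position: [0.4326, -0.0959, 0.0189]
tool_rot: [-0.0, -0.065, 0.998, -0.0]
ft_force: [-0.2, -0.3, 0.7]
gripper_width: 0.0512
```

Request:
{"api": "apply_moves", "payload": {
  "commands": [
    [[0,0,0],[0,0,0.002],0.6],
    [[0,0,0],[0,0,0.001],0.6],
    [[0,0,0],[0,0,0],0.6]
  ]
}}

```text
time_s: 8.7
position: [0.4326, -0.0959, 0.0159]
tool_rot: [-0.0, -0.065, 0.998, -0.0]
ft_force: [0.0, -0.1, 0.6]
gripper_width: 0.0511
```

Request:
{"api": "apply_moves", "payload": {
  "commands": [
    [[0,0,0],[0,0,0.002],0.6],
    [[0,0,0],[0,0,0],0.6]
  ]
}}

```text
time_s: 8.95
position: [0.4326, -0.0959, 0.0139]
tool_rot: [-0.0, -0.065, 0.998, -0.0]
ft_force: [0.2, -0.4, 0.3]
gripper_width: 0.0508
```

Request:
{"api": "apply_moves", "payload": {
  "commands": [
    [[0,0,0],[0,0,0.001],0.6],
    [[0,0,0],[0,0,0],0.6]
  ]
}}

```text
time_s: 9.2
position: [0.4326, -0.0959, 0.013]
tool_rot: [-0.0, -0.065, 0.998, -0.0]
ft_force: [0.2, -0.3, -0.5]
gripper_width: 0.0516
```

Request:
{"api": "apply_moves", "payload": {
  "commands": [
    [[0,0,0],[-0.008,0,0],0.6],
    [[0,0,0],[-0.008,0,0],0.6],
    [[0,0,0],[-0.006,0,0],0.6],
    [[0,0,0],[-0.006,0,0],0.6],
    [[0,0,0],[-0.006,0,0],0.6]
  ]
}}

```text
time_s: 9.82
position: [0.4667, -0.0914, 0.013]
tool_rot: [-0.0, -0.065, 0.998, -0.0]
ft_force: [-1.4, -0.5, -0.2]
gripper_width: 0.0512
```

Request:
{"api": "apply_moves", "payload": {
  "commands": [
    [[0,0,0],[-0.005,0,0],0.6],
    [[0,0,0],[-0.005,0,0],0.6],
    [[0,0,0],[-0.005,0,0],0.6]
  ]
}}

```text
time_s: 10.2
position: [0.4815, -0.0895, 0.013]
tool_rot: [-0.0, -0.065, 0.998, -0.0]
ft_force: [0.5, 0.3, -1.0]
gripper_width: 0.051
```

```bash
python3 -c "
from h import *;tcp();scale('w3')"
```

```text
t 10.2 uv [ 0.4658 -0.1511] z 0.013 toolx,y in uv [-1.    -0.001] [-0.001  1.   ] toolz [-0. -0. -1.] F uv [0.6 0.3] -1.0 w 0.051
```

View pics/w3.png

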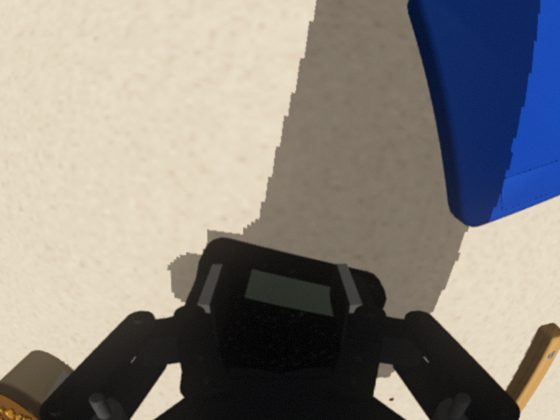

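```bash
python3 -c "
from h import *
from scipy.spatial.transform import Rotation as Ro
s=manip.observe();T=Ro.from_quat(np.roll(s['tool_rot'],-1)).as_matrix();p=np.array(s['position']);c=manip.calibration('wrist');f=210/np.tan(np.radians(c['fov_y'])/2)
def proj(X):
    q=c['R']@X+c['t'];r=np.arctan2(np.hypot(*q[:2]),q[2]);return (q[:2]/np.hypot(*q[:2])*r*f+[c['cx'],c['cy']]).round()
for x in(.011,-.011):
  for z in(-.04,-.02,0,.012,.025):print(x,z,[proj(p+T@np.array([x,y,z])).tolist() for y in(-.04,-.0255,.0255,.04)])
print('corners',(ray('wrist',[(222,239),(200,258),(366,270),(385,290)],.018)[:,:2]@A.T).round(4))
print('scale corner top/bottom px',[proj(np.r_[A.T@[.448,-.179],z]).tolist() for z in(0,.018)])
"
```

```text
0.011 -0.04 [[180.0, 293.0], [214.0, 295.0], [342.0, 295.0], [377.0, 294.0]]
0.011 -0.02 [[191.0, 270.0], [222.0, 271.0], [335.0, 271.0], [365.0, 270.0]]
0.011 0 [[201.0, 251.0], [228.0, 251.0], [329.0, 251.0], [356.0, 251.0]]
0.011 0.012 [[206.0, 241.0], [232.0, 242.0], [326.0, 242.0], [352.0, 241.0]]
0.011 0.025 [[210.0, 232.0], [235.0, 232.0], [323.0, 232.0], [347.0, 232.0]]
-0.011 -0.04 [[188.0, 334.0], [220.0, 336.0], [337.0, 336.0], [369.0, 335.0]]
-0.011 -0.02 [[197.0, 308.0], [226.0, 310.0], [331.0, 310.0], [360.0, 309.0]]
-0.011 0 [[205.0, 287.0], [231.0, 288.0], [326.0, 288.0], [352.0, 287.0]]
-0.011 0.012 [[209.0, 276.0], [234.0, 277.0], [323.0, 277.0], [348.0, 276.0]]
-0.011 0.025 [[213.0, 265.0], [237.0, 266.0], [321.0, 266.0], [344.0, 265.0]]
corners [[ 0.4464 -0.1785]
 [ 0.4571 -0.1905]
 [ 0.464  -0.1061]
 [ 0.477  -0.0936]]
scale corner top/bottom px [[227.0, 228.0], [221.0, 242.0]]
```

The rays say the scale is still unmoved and that the tips look far higher than the stated 25 mm ahead of the TCP. I'll check with the outside cameras.

```bash
python3 -c "
from h import *
from scipy.spatial.transform import Rotation as Ro
s=manip.observe();T=Ro.from_quat(np.roll(s['tool_rot'],-1)).as_matrix();p=np.array(s['position'])
o=[]
for n in('scene','side'):
    c=manip.calibration(n);f=210/np.tan(np.radians(c['fov_y'])/2);im=manip.capture(n)[:,:,::-1].copy()
    q=c['R']@p+c['t'];u=(q[:2]/q[2]*f+[c['cx'],c['cy']]);q=c['R']@(p+[0,0,.0])+c['t']
    a,b=int(u[0]),int(u[1]);cr=im[b-60:b+40,a-65:a+65];print(n,u.round(1),'px/m',f/q[2])
    o.append(cv2.convertScaleAbs(cv2.resize(cr,None,fx=3,fy=3,interpolation=cv2.INTER_CUBIC),alpha=1.6,beta=30));print('TCP at',(u-[a-65,b-60])*3)
cv2.imwrite('pics/x4.png',np.hstack(o))"
```

```text
scene [288.4 242.3] px/m 387.3127141188284
TCP at [196.27559446 180.96341025]
side [262.9 229.4] px/m 326.5658227923787
TCP at [197.59504185 181.32765604]
```

View pics/x4.png

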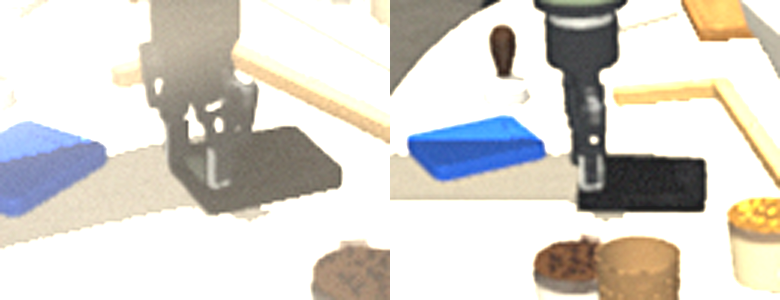

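The side crop shows the near fingertip at (592,188), above the scale's near-end top and about level with the TCP, so it's well short of the nominal 25 mm. I'll back off and descend by feel.

Request:
{"api": "apply_moves", "payload": {
  "commands": [
    [[0,0,0],[0.025,0,0],0.6],
    [[0,0,0],[0.025,0,0],0.6],
    [[0,0,0],[0,0,0.003],0.6],
    [[0,0,0],[0,0,0.002],0.6],
    [[0,0,0],[0,0,0.002],0.6],
    [[0,0,0],[0,0,0],0.6]
  ]
}}

```text
time_s: 11.1
position: [0.4318, -0.096, 0.0059]
tool_rot: [0.0, -0.065, 0.998, -0.0]
ft_force: [-0.9, 0.7, -0.1]
gripper_width: 0.0511
```

Request:
{"api": "apply_moves", "payload": {
  "commands": [
    [[0,0,0],[0,0,0.002],0.6],
    [[0,0,0],[0,0,0.001],0.6],
    [[0,0,0],[0,0,0],0.6]
  ]
}}

```text
time_s: 11.48
position: [0.4316, -0.0961, 0.003]
tool_rot: [-0.0, -0.065, 0.998, -0.0]
ft_force: [-0.9, 0.7, 0.3]
gripper_width: 0.0515
```

Request:
{"api": "apply_moves", "payload": {
  "commands": [
    [[0,0,0],[0,0,0.002],0.6],
    [[0,0,0],[0,0,0.001],0.6],
    [[0,0,0],[0,0,0],0.6]
  ]
}}

```text
time_s: 11.85
position: [0.4316, -0.0961, -0.0]
tool_rot: [-0.0, -0.065, 0.998, -0.0]
ft_force: [-0.2, 0.2, -0.5]
gripper_width: 0.0508
```

```bash
python3 -c "
from h import *;tcp()"
```

```text
t 11.85 uv [ 0.4155 -0.1512] z -0.0 toolx,y in uv [-1.    -0.001] [-0.001  1.   ] toolz [-0. -0. -1.] F uv [-0.1  0.2] -0.5 w 0.0508
```

Request:
{"api": "apply_moves", "payload": {
  "commands": [
    [[0,0,0],[0,0,0.002],0.6],
    [[0,0,0],[0,0,0.001],0.6],
    [[0,0,0],[0,0,0],0.6]
  ]
}}

```text
time_s: 12.22
position: [0.4316, -0.0961, -0.003]
tool_rot: [-0.0, -0.065, 0.998, -0.0]
ft_force: [0.5, 0.2, -0.1]
gripper_width: 0.0511
```

Request:
{"api": "apply_moves", "payload": {
  "commands": [
    [[0,0,0],[0,0,0.001],0.6],
    [[0,0,0],[0,0,0.001],0.6],
    [[0,0,0],[0,0,0],0.6]
  ]
}}

```text
time_s: 12.6
position: [0.4316, -0.0961, -0.005]
tool_rot: [-0.0, -0.065, 0.998, -0.0]
ft_force: [0.8, 0.5, -0.9]
gripper_width: 0.0514
```

Request:
{"api": "apply_moves", "payload": {
  "commands": [
    [[0,0,0],[0,0,0.001],0.6],
    [[0,0,0],[0,0,0.001],0.6],
    [[0,0,0],[0,0,0],0.6]
  ]
}}

```text
time_s: 12.98
position: [0.4316, -0.096, -0.007]
tool_rot: [-0.0, -0.065, 0.998, -0.0]
ft_force: [0.5, -0.1, 0.3]
gripper_width: 0.0512
```

Request:
{"api": "apply_moves", "payload": {
  "commands": [
    [[0,0,0],[-0.008,0,0],0.6],
    [[0,0,0],[-0.006,0,0],0.6],
    [[0,0,0],[-0.006,0,0],0.6],
    [[0,0,0],[-0.006,0,0],0.6],
    [[0,0,0],[0,0,0],0.6]
  ]
}}

```text
time_s: 13.6
position: [0.4577, -0.0926, -0.007]
tool_rot: [0.0, -0.065, 0.998, -0.0]
ft_force: [-0.2, -0.2, -1.5]
gripper_width: 0.0511
```

```bash
python3 -c "
from h import *;tcp();scale('w4')
im=cv2.imread('pics/w4.png')[180:400,150:420];a=cv2.resize(cv2.convertScaleAbs(im,alpha=2.2,beta=15),None,fx=1.6,fy=1.6)
c=manip.capture('side')[180:300,200:330,::-1];b=cv2.resize(cv2.convertScaleAbs(c.copy(),alpha=1.6,beta=20),(381,352),interpolation=cv2.INTER_CUBIC)
cv2.imwrite('pics/x5.png',np.hstack([a,b[:352]]))"
```

```text
t 13.6 uv [ 0.4418 -0.1511] z -0.007 toolx,y in uv [-1.    -0.001] [-0.001  1.   ] toolz [ 0. -0. -1.] F uv [-0.2 -0.2] -1.5 w 0.0511
```

View pics/x5.png

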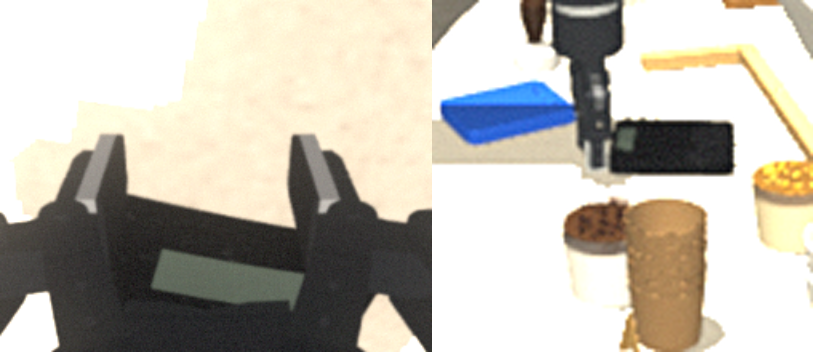

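The crop shows the fingers in front of the scale, with the pad tips at about (110,135) and (305,135) and the scale's near edge running from (128,195) to (300,230). The tips are now below the scale's top, so I'll push on.

Request:
{"api": "apply_moves", "payload": {
  "commands": [
    [[0,0,0],[-0.005,0,0],0.6],
    [[0,0,0],[-0.005,0,0],0.6],
    [[0,0,0],[-0.005,0,0],0.6]
  ]
}}

```text
time_s: 14.08
position: [0.4725, -0.0908, -0.007]
tool_rot: [-0.0, -0.065, 0.998, -0.0]
ft_force: [-4.6, -1.7, 0.6]
gripper_width: 0.0506
```

Request:
{"api": "apply_moves", "payload": {
  "commands": [
    [[0,0,0],[-0.006,0,0],0.6],
    [[0,0,0],[-0.006,0,0],0.6],
    [[0,0,0],[-0.006,0,0],0.6],
    [[0,0,0],[-0.006,0,0],0.6]
  ]
}}

```text
time_s: 14.58
position: [0.4965, -0.0876, -0.007]
tool_rot: [0.0, -0.065, 0.998, -0.0]
ft_force: [-3.3, -1.7, 0.1]
gripper_width: 0.0515
```

```bash
python3 -c "
from h import *;tcp();scale('w6')
im=cv2.imread('pics/w6.png')[180:400,150:420];a=cv2.resize(cv2.convertScaleAbs(im,alpha=2.2,beta=15),None,fx=1.6,fy=1.6)
c=manip.capture('scene')[180:300,230:360,::-1];b=cv2.resize(cv2.convertScaleAbs(c.copy(),alpha=1.6,beta=20),(381,352),interpolation=cv2.INTER_CUBIC)
cv2.imwrite('pics/x6.png',np.hstack([a,b[:352]]))"
```

```text
t 14.575 uv [ 0.481  -0.1511] z -0.007 toolx,y in uv [-1.    -0.001] [-0.001  1.   ] toolz [ 0. -0. -1.] F uv [-3.5 -1.3] 0.1 w 0.0515
```

View pics/x6.png

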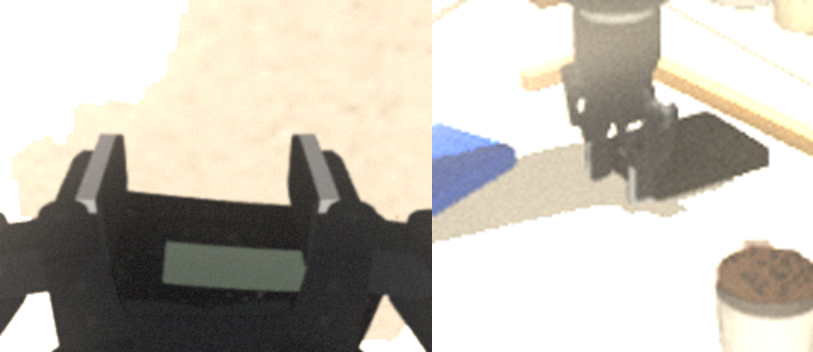

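Contact is good at about 3.5 N and the scale is nearly square (edge from (128,195) to (290,207)). I'll push a little more, back off, lift and re-measure.

Request:
{"api": "apply_moves", "payload": {
  "commands": [
    [[0,0,0],[-0.006,0,0],0.6],
    [[0,0,0],[-0.006,0,0],0.6],
    [[0,0,0],[0,0,0],0.6],
    [[0,0,0],[0.015,0,0],0.6],
    [[0,0,0],[0.01,0,0],0.6],
    [[0,0,0],[0,0,-0.04],0.6],
    [[0,0,0],[0,0,-0.05],0.6],
    [[0,0,0],[0,0,-0.05],0.6],
    [[0,0,0],[0,0,-0.05],0.6],
    [[0,0,0],[0,0,-0.04],0.6]
  ]
}}

```text
time_s: 15.92
position: [0.4833, -0.0892, 0.2252]
tool_rot: [0.001, -0.065, 0.998, -0.0]
ft_force: [-0.4, 0.1, -0.9]
gripper_width: 0.0511
```

Request:
{"api": "apply_moves", "payload": {
  "commands": [
    [[0,0,0],[0.03,0,-0.02],0.6],
    [[0,0,0],[0.02,0,-0.02],0.6],
    [[0,0,0],[0,0,0],0.6],
    [[0,0,0],[0,0,0],0.6]
  ]
}}

```text
time_s: 16.42
position: [0.4341, -0.0956, 0.2627]
tool_rot: [0.0, -0.065, 0.998, 0.0]
ft_force: [-0.3, -0.6, 0.3]
gripper_width: 0.0514
```

Run:
```python
from h import *
tcp();scale('w7');c=manip.calibration('wrist')
im=cv2.imread('pics/w7.png');H,S,V=cv2.split(cv2.cvtColor(im,cv2.COLOR_BGR2HSV))
for b in blobs((H>8)&(H<26)&(S>90)&(V>120),60):
    p=ray('wrist',b,.022,c)[:,:2]@A.T
    print('wood',b.mean(0).round(),b.min(0),b.max(0),'uv',p.mean(0).round(3),p.min(0).round(3),p.max(0).round(3))
```

```text
t 16.425 uv [ 0.418 -0.151] z 0.2627 toolx,y in uv [-1.    -0.001] [-0.001  1.   ] toolz [ 0.  0. -1.] F uv [-0.4 -0.6] 0.3 w 0.0514
[286. 273.] uv [ 567.5 -141. ] size [102.2 133.5] ang 87.2
wood [279. 333.] [221 327] [337 338] uv [ 0.667 -0.15 ] [ 0.656 -0.241] [ 0.678 -0.06 ]
wood [431. 284.] [420 256] [442 312] uv [0.585 0.08 ] [0.538 0.07 ] [0.639 0.09 ]
```

The scale is at u=.5675, v=-.141 and turned -2.8°. Rail and stop check out at u=.657 and v=.070. Next I turn the hand and push along the rail toward the stop.

Request:
{"api": "apply_moves", "payload": {
  "commands": [
    [[0,0,0],[-0.044,-0.022,0],0.6],
    [[0,0,0],[-0.044,-0.022,0],0.6],
    [[0,0,0],[-0.044,-0.022,0],0.6],
    [[0,0,0.1745],[0,0,0],0.6],
    [[0,0,0.1745],[0,0,0],0.6],
    [[0,0,0.1745],[0,0,0],0.6],
    [[0,0,0.1745],[0,0,0],0.6],
    [[0,0,0.1745],[0,0,0],0.6],
    [[0,0,0.1745],[0,0,0],0.6],
    [[0,0,0.1745],[0,0,0],0.6]
  ]
}}

```text
time_s: 17.73
position: [0.5734, -0.1437, 0.2619]
tool_rot: [-0.0, 0.521, 0.854, -0.0]
ft_force: [0.0, -0.1, 0.3]
gripper_width: 0.0516
```

Request:
{"api": "apply_moves", "payload": {
  "commands": [
    [[0,0,0.1745],[0,0,0],0.6],
    [[0,0,0.1745],[0,0,0],0.6],
    [[0,0,0],[0,0,0.05],0.6],
    [[0,0,0],[0,0,0.05],0.6],
    [[0,0,0],[0,0,0.05],0.6],
    [[0,0,0],[0,0,0],0.6],
    [[0,0,0],[0,0,0],0.6]
  ]
}}

```text
time_s: 18.6
position: [0.5738, -0.1443, 0.1144]
tool_rot: [0.001, 0.659, 0.752, 0.0]
ft_force: [0.5, -0.3, 0.4]
gripper_width: 0.0509
```

```bash
python3 -c "
from h import *;tcp();scale('w8')"
```

```text
t 18.6 uv [ 0.5503 -0.2174] z 0.1144 toolx,y in uv [-0.001  1.   ] [1.    0.001] toolz [ 0.001 -0.001 -1.   ] F uv [ 0.5 -0.4] 0.4 w 0.0509
[305. 114.] uv [ 572.1 -141. ] size [103.4 128.1] ang 87.0
```

Request:
{"api": "apply_moves", "payload": {
  "commands": [
    [[0,0,0],[-0.003,0,0.04],0.6],
    [[0,0,0],[0,0,0.04],0.6],
    [[0,0,0],[0,0,0.025],0.6],
    [[0,0,0],[0,0,0.01],0.6],
    [[0,0,0],[0,0,0.006],0.6],
    [[0,0,0],[0,0,0],0.6]
  ]
}}

```text
time_s: 19.4
position: [0.574, -0.1471, -0.0071]
tool_rot: [0.001, 0.659, 0.752, 0.0]
ft_force: [0.2, 0.9, 0.4]
gripper_width: 0.0515
```

Request:
{"api": "apply_moves", "payload": {
  "commands": [
    [[0,0,0],[0.006,0,0],0.6],
    [[0,0,0],[0.006,0,0],0.6],
    [[0,0,0],[0.006,0,0],0.6],
    [[0,0,0],[0.006,0,0],0.6],
    [[0,0,0],[0.006,0,0],0.6]
  ]
}}

```text
time_s: 20.02
position: [0.5699, -0.1178, -0.0076]
tool_rot: [0.001, 0.66, 0.752, -0.0]
ft_force: [0.9, -5.7, 2.6]
gripper_width: 0.0516
```

```bash
python3 -c "
from h import *;tcp();scale('w9')"
```

```text
t 20.025 uv [ 0.5499 -0.1906] z -0.0076 toolx,y in uv [-0.  1.] [1. 0.] toolz [ 0.001 -0.001 -1.   ] F uv [ 0.2 -5.8] 2.6 w 0.0516
```

Request:
{"api": "apply_moves", "payload": {
  "commands": [
    [[0,0,0],[0.009,0,-0.001],0.6],
    [[0,0,0],[0.009,0,0],0.6],
    [[0,0,0],[0.009,0,0],0.6],
    [[0,0,0],[0.009,0,0],0.6],
    [[0,0,0],[0.009,0,0],0.6],
    [[0,0,0],[0.009,0,0],0.6]
  ]
}}

```text
time_s: 20.82
position: [0.5625, -0.0633, -0.0069]
tool_rot: [0.0, 0.659, 0.752, -0.0]
ft_force: [0.8, -6.2, 1.2]
gripper_width: 0.0507
```

Request:
{"api": "apply_moves", "payload": {
  "commands": [
    [[0,0,0],[0.009,0,0],0.6],
    [[0,0,0],[0.009,0,0],0.6],
    [[0,0,0],[0.009,0,0],0.6],
    [[0,0,0],[0.009,0,0],0.6],
    [[0,0,0],[0.009,0,0],0.6],
    [[0,0,0],[0.009,0,0],0.6]
  ]
}}

```text
time_s: 21.58
position: [0.5554, -0.0099, -0.0069]
tool_rot: [0.0, 0.659, 0.752, -0.0]
ft_force: [1.5, -5.2, 2.0]
gripper_width: 0.0514
```

```bash
python3 -c "
from h import *;tcp();scale('w10')"
```

```text
t 21.575 uv [ 0.5494 -0.0817] z -0.0069 toolx,y in uv [-0.001  1.   ] [1.    0.001] toolz [ 0.    -0.001 -1.   ] F uv [ 0.8 -5.3] 2.0 w 0.0514
```

Request:
{"api": "apply_moves", "payload": {
  "commands": [
    [[0,0,0],[0.008,0,0],0.6],
    [[0,0,0],[0.008,0,0],0.6],
    [[0,0,0],[0.006,0,0],0.6],
    [[0,0,0],[0.006,0,0],0.6],
    [[0,0,0],[0.003,0,0],0.6]
  ]
}}

```text
time_s: 22.25
position: [0.5514, 0.0207, -0.0069]
tool_rot: [0.0, 0.659, 0.752, -0.0]
ft_force: [0.7, -4.8, 2.2]
gripper_width: 0.0517
```

Request:
{"api": "apply_moves", "payload": {
  "commands": [
    [[0,0,0],[0.002,0,0],0.6],
    [[0,0,0],[0.002,0,0],0.6],
    [[0,0,0],[0,0,0],0.6]
  ]
}}

```text
time_s: 22.62
position: [0.5508, 0.0246, -0.007]
tool_rot: [-0.0, 0.659, 0.752, -0.0]
ft_force: [1.0, -2.5, 2.2]
gripper_width: 0.0512
```

Request:
{"api": "apply_moves", "payload": {
  "commands": [
    [[0,0,0],[0.002,0,0],0.6],
    [[0,0,0],[0,0,0],0.6]
  ]
}}

```text
time_s: 22.88
position: [0.5505, 0.0253, -0.007]
tool_rot: [0.0, 0.66, 0.751, -0.001]
ft_force: [-1.2, -10.3, 1.8]
gripper_width: 0.051
```

Request:
{"api": "apply_moves", "payload": {
  "commands": [
    [[0,0,0],[0.002,0,0],0.6],
    [[0,0,0],[0,0,0],0.6]
  ]
}}

```text
time_s: 23.12
position: [0.5502, 0.0255, -0.0069]
tool_rot: [0.001, 0.66, 0.751, -0.001]
ft_force: [-2.1, -19.8, 1.8]
gripper_width: 0.0514
```

```bash
python3 -c "
from h import *;tcp()"
```

```text
t 23.125 uv [ 0.5489 -0.046 ] z -0.0069 toolx,y in uv [0.002 1.   ] [ 1.    -0.002] toolz [ 0.    -0.004 -1.   ] F uv [ -4.7 -19.3] 1.8 w 0.0514
```

The TCP is at v=-.046, exactly where contact was predicted, with 19 N, so the side is hard against the stop. I'll back off, turn and push to the rail.

Request:
{"api": "apply_moves", "payload": {
  "commands": [
    [[0,0,0],[-0.01,0,0],0.6],
    [[0,0,0],[-0.02,0,0],0.6],
    [[0,0,0],[0,0,-0.05],0.6],
    [[0,0,0],[0,0,-0.05],0.6],
    [[0,0,0],[0,0,-0.05],0.6],
    [[0,0,0],[0,0,-0.05],0.6],
    [[0,0,0],[0.027,-0.024,0],0.6],
    [[0,0,0],[0.027,-0.024,0],0.6],
    [[0,0,0],[0.027,-0.023,0],0.6],
    [[0,0,-0.1745],[0,0,0],0.6]
  ]
}}

```text
time_s: 24.38
position: [0.4717, 0.0721, 0.193]
tool_rot: [-0.001, 0.589, 0.808, -0.0]
ft_force: [0.1, -0.1, 0.2]
gripper_width: 0.0509
```

Request:
{"api": "apply_moves", "payload": {
  "commands": [
    [[0,0,-0.1745],[0,0,0],0.6],
    [[0,0,-0.1745],[0,0,0],0.6],
    [[0,0,-0.1745],[0,0,0],0.6],
    [[0,0,-0.1745],[0,0,0],0.6],
    [[0,0,-0.1745],[0,0,0],0.6],
    [[0,0,-0.1745],[0,0,0],0.6],
    [[0,0,-0.1745],[0,0,0],0.6],
    [[0,0,-0.1745],[0,0,0],0.6],
    [[0,0,0],[0,0,0],0.6],
    [[0,0,0],[0,0,0],0.6]
  ]
}}

```text
time_s: 25.62
position: [0.4732, 0.0698, 0.193]
tool_rot: [-0.0, -0.063, 0.998, 0.0]
ft_force: [0.4, 0.7, -0.5]
gripper_width: 0.0514
```

```bash
python3 -c "
from h import *;tcp();scale('w11')"
```

```text
t 25.625 uv [0.4783 0.008 ] z 0.193 toolx,y in uv [-1.     0.003] [0.003 1.   ] toolz [-0.  0. -1.] F uv [0.5 0.7] -0.5 w 0.0514
```

View pics/w11.png

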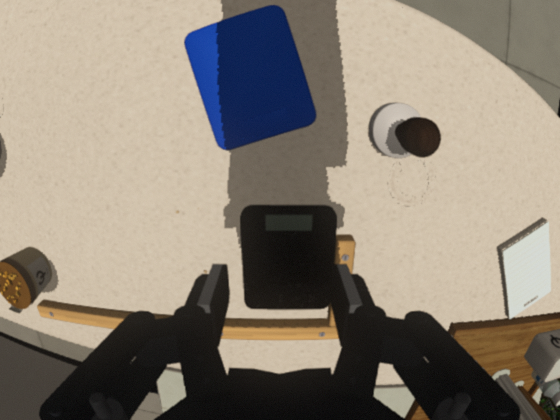

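The picture shows the scale square and against the stop: right side at column 335, near edge at row 205, a small gap to the rail at row ~318. The blue look-alike's nearest corner is at (225,150), clear of the fingers. Next comes the descent and the push to the rail.

```bash
python3 -c "
from h import *
print((ray('wrist',[(255,205),(325,205),(225,150),(310,120)],.018)[:,:2]@A.T).round(4))"
```

```text
[[ 0.4995 -0.0171]
 [ 0.4996  0.0563]
 [ 0.4412 -0.0462]
 [ 0.4116  0.0386]]
```

Request:
{"api": "apply_moves", "payload": {
  "commands": [
    [[0,0,0],[0.004,0,0.05],0.6],
    [[0,0,0],[0,0,0.05],0.6],
    [[0,0,0],[0,0,0.04],0.6],
    [[0,0,0],[0,0,0],0.6]
  ]
}}

```text
time_s: 26.18
position: [0.4682, 0.0692, 0.0514]
tool_rot: [-0.002, -0.065, 0.998, -0.001]
ft_force: [0.7, -0.5, 0.7]
gripper_width: 0.0515
```

Request:
{"api": "apply_moves", "payload": {
  "commands": [
    [[0,0,0],[0,0,0.03],0.6],
    [[0,0,0],[0,0,0.02],0.6],
    [[0,0,0],[0,0,0.01],0.6],
    [[0,0,0],[-0.006,0,0],0.6],
    [[0,0,0],[-0.006,0,0],0.6],
    [[0,0,0],[-0.006,0,0],0.6],
    [[0,0,0],[-0.006,0,0],0.6],
    [[0,0,0],[-0.006,0,0],0.6],
    [[0,0,0],[-0.004,0,0],0.6],
    [[0,0,0],[0,0,0],0.6]
  ]
}}

```text
time_s: 27.42
position: [0.5022, 0.073, -0.0066]
tool_rot: [-0.001, -0.065, 0.998, -0.0]
ft_force: [-7.7, -3.4, 5.7]
gripper_width: 0.0514
```

```bash
python3 -c "
from h import *;tcp()"
```

```text
t 27.425 uv [0.5075 0.0074] z -0.0066 toolx,y in uv [-1. -0.] [-0.  1.] toolz [-0.002 -0.001 -1.   ] F uv [-8.1 -2.4] 5.7 w 0.0514
```

Request:
{"api": "apply_moves", "payload": {
  "commands": [
    [[0,0,0],[-0.003,0,0],0.6],
    [[0,0,0],[-0.003,0,0],0.6],
    [[0,0,0],[0,0,0],0.6]
  ]
}}

```text
time_s: 27.8
position: [0.508, 0.0738, -0.0066]
tool_rot: [-0.001, -0.065, 0.998, -0.001]
ft_force: [-7.3, -3.0, 6.5]
gripper_width: 0.0511
```

Request:
{"api": "apply_moves", "payload": {
  "commands": [
    [[0,0,0],[-0.002,0,0],0.6],
    [[0,0,0],[-0.002,0,0],0.6],
    [[0,0,0],[0,0,0],0.6]
  ]
}}

```text
time_s: 28.18
position: [0.5118, 0.0742, -0.0066]
tool_rot: [-0.002, -0.065, 0.998, -0.001]
ft_force: [-9.2, -3.4, 7.5]
gripper_width: 0.0515
```

Request:
{"api": "apply_moves", "payload": {
  "commands": [
    [[0,0,0],[-0.002,0,0],0.6],
    [[0,0,0],[0,0,0],0.6]
  ]
}}

```text
time_s: 28.42
position: [0.5122, 0.0743, -0.0067]
tool_rot: [-0.003, -0.065, 0.998, -0.001]
ft_force: [-18.5, -3.3, 13.1]
gripper_width: 0.0514
```

The TCP is at u=.5175 against a predicted .517, with force rising to 18 N, so the back edge is on the rail. I'll release, lift away and check.

Request:
{"api": "apply_moves", "payload": {
  "commands": [
    [[0,0,0],[-0.001,0,0],0.6],
    [[0,0,0],[0,0,0],0.6],
    [[0,0,0],[0.004,0,0],0.6],
    [[0,0,0],[0.01,0,0],0.6],
    [[0,0,0],[0.015,0,0],0.6],
    [[0,0,0],[0,0,-0.05],0.6],
    [[0,0,0],[0,0,-0.05],0.6],
    [[0,0,0],[0,0,-0.05],0.6],
    [[0,0,0],[0.03,0,-0.05],0.6],
    [[0,0,0],[0,0,-0.05],0.6]
  ]
}}

```text
time_s: 29.68
position: [0.4557, 0.0675, 0.2448]
tool_rot: [-0.0, -0.065, 0.998, -0.0]
ft_force: [0.9, 0.4, -0.3]
gripper_width: 0.051
```

Request:
{"api": "apply_moves", "payload": {
  "commands": [
    [[0,0,0],[0.02,0.03,-0.02],0.6],
    [[0,0,0],[0.02,0,0],0.6],
    [[0,0,0],[0,0,0],0.6],
    [[0,0,0],[0,0,0],0.6]
  ]
}}

```text
time_s: 30.18
position: [0.4143, 0.0921, 0.263]
tool_rot: [0.0, -0.065, 0.998, -0.0]
ft_force: [0.6, 0.3, 0.2]
gripper_width: 0.0515
```

Run:
```python
from h import *
tcp();scale('w12');c=manip.calibration('wrist')
im=cv2.imread('pics/w12.png');H,S,V=cv2.split(cv2.cvtColor(im,cv2.COLOR_BGR2HSV))
for b in blobs((H>8)&(H<26)&(S>90)&(V>120),60):
    p=ray('wrist',b,.022,c)[:,:2]@A.T
    if abs(p.mean(0)[0]-.6)<.1: print('wood',b.min(0),b.max(0),'uv min/max',p.min(0).round(4),p.max(0).round(4))
k=V<70
b=max((b for b in blobs(k,800) if abs(b.mean(0)[0]-280)<120 and b.mean(0)[1]<330),key=len)
p=ray('wrist',b,.018,c)[:,:2]@A.T;print('dark uv',p.min(0).round(4),p.max(0).round(4))
cv2.imwrite('pics/x12.png',cv2.resize(cv2.convertScaleAbs(im[160:400,170:450],alpha=1.7,beta=15),None,fx=2.4,fy=2.4))
```

```text
t 30.175 uv [0.4227 0.0377] z 0.263 toolx,y in uv [-1.    -0.001] [-0.001  1.   ] toolz [ 0. -0. -1.] F uv [0.6 0.2] 0.2 w 0.0515
wood [ 56 307] [124 325] uv min/max [ 0.6563 -0.3659] [ 0.678  -0.2158]
wood [222 259] [318 336] uv min/max [ 0.542  -0.0511] [0.6789 0.0912]
dark uv [ 0.2066 -0.0505] [0.2595 0.0848]
```

View pics/x12.png

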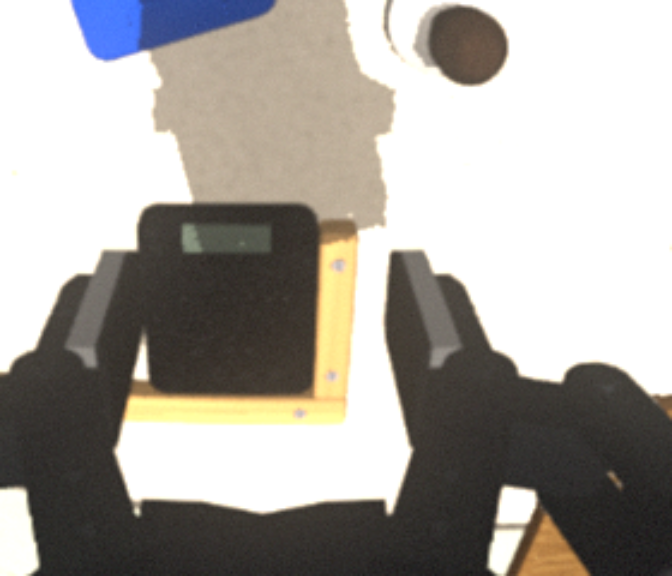

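The crop shows the scale in the corner, with its right side along the stop at column ~317 and its back edge along the rail at row ~394. A quick numeric check of the near and right edges follows before handing in.

Run:
```python
from h import *
c=manip.calibration('wrist');im=cv2.imread('pics/w12.png');H,S,V=cv2.split(cv2.cvtColor(im,cv2.COLOR_BGR2HSV))
near=[(u,next(v for v in range(225,300) if V[v,u]<60)-.5) for u in range(240,293,3)]
right=[(max(u for u in range(260,308) if V[v,u]<60)+.5,v) for v in range(262,315,3)]
back=[(u,max(v for v in range(280,332) if V[v,u]<60 and S[v,u]<150)+.5) for u in range(245,295,4)]
for n,p in(('near',near),('right',right),('back',back)):
    q=ray('wrist',p,.018,c)[:,:2]@A.T;o,d=fit(q);print(n,np.median(q,0).round(4),'ang',np.degrees(np.arctan2(d[1],d[0])).round(2))
```

```text
near [0.5221 0.0197] ang -89.71
right [0.59   0.0694] ang -0.23
back [0.658  0.0226] ang 88.76
```

```bash
python3 -c "
from rig import manip
print(manip.job_done())"
```

```text
the job is handed in; nothing more can be done
None
```

The scale is in the fence corner and the job is handed in at about 30 s of robot time. I pushed it with the part-open fingers: first toward the rail to square it, then along the rail into the left (+y) end stop, then back onto the rail.

**Last checks (wrist camera):**

| Check | Measured | Reference |
|---|---|---|
| Back edge, along the rail's x axis | 0.658 m | rail face 0.658 m |
| Right side, along the rail's y axis | 0.0694 m | stop face 0.070 m |
| Turn from square | about 0.2–0.3° (near and right edges), 1.2° (back edge) | limit 2° |

Both pushes ended at the predicted tool positions, with the force rising to about 19 N. The hand finished about 0.26 m up, reading no contact force. I did not re-measure the other items on the counter; no forces suggested contact with them.

**What disagreed:**
- **Fingertips:** they stood about 39 mm higher than the stated offset at this opening. Two early pushes passed over the scale without touching it, and I found the working height by feel and pictures.
- **Near edge:** it read about 6 mm short of expected (0.522 m against 0.528 m), most likely because the front face shows in that view. The back edge and contact position did not show this.

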